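# Find the loose bolt on the shelving beam and hold its cap open

### The job

One of the three bolts on the blue shelving beam is loose: tap the bolt heads from above until you find the one that sinks, and leave that bolt down. Then lift the yellow cap of that bolt only, by its handle, to at least half open, and finish while still holding it up, still, in the fingers. Leave the other caps closed and the bin, carton and jar where they stand.

Things in the scene. Friction and masses are not known exactly. Their poses are not given: they have to be found in the camera images.
- rail: blue shelving beam along y, fixed to the counter: 100 (x) x 360 (y) x 40 mm high, steel end plates 75 mm high. Origin: centre of its underside. At yaw 0 its front (cap handles) faces -x, the robot; its yaw is within 0.3 rad. It carries three like-looking bolts on its centre line, at its own y = +120, 0, -120 mm (bolts 1, 2, 3), each with a yellow hinged cap; any one may be the loose one.
- bolt_1 (a joint): how far bolt 1, left (rail y = +120 mm), has sunk, m: 0 at the start, up to 0.007. A tight bolt gives less than 1.5 mm under a tap; the loose one goes down 7 mm under a downward push of more than about 2.5 N and stays down when left alone.
- head_1 (a point): centre of the top face of bolt 1's hexagonal steel head (29 mm across, 16 mm high), 66 mm above the counter at the start; it stands out through the window of cap 1, its top 19 mm above the cap's plate. Moves down with the bolt.
- hinge_1 (a joint): opening angle of cap 1, rad: 0 lying closed, up to 1.35; at 0.7 it is half open. Hinge line: along the rail's y, 36 mm behind the bolt's axis (rail x = +36 mm), 44.5 mm above the counter. The cap swings up on the front side, moves freely and falls shut when let go.
- handle_1 (a point): centre of the black cross bar (T-handle) at the front end of cap 1: 12 x 30 x 12 mm, 30 mm long along the rail's y, free to be pinched end to end from above, fingers closing along the rail's y (the bar may then turn between them). Closed, it lies 65 mm in front of the bolt's axis (15 mm in front of the rail), 54.5 mm above the counter, 101 mm in front of the hinge line and 10 mm above it.
- cap_1: yellow hinged cap 1 (0.15 kg): plate 5 mm thick, 50 mm wide, with a 37 x 36 mm window round the bolt head and a tongue 16 mm wide to the handle. Origin on its hinge line, in line with bolt 1; x away from the handle, y along the hinge, z up out of the plate.
- bolt_2 (a joint): how far bolt 2, middle (rail y = 0), has sunk, m: 0 at the start, up to 0.007. A tight bolt gives less than 1.5 mm under a tap; the loose one goes down 7 mm under a downward push of more than about 2.5 N and stays down when left alone.
- head_2 (a point): centre of the top face of bolt 2's hexagonal steel head (29 mm across, 16 mm high), 66 mm above the counter at the start; it stands out through the window of cap 2, its top 19 mm above the cap's plate. Moves down with the bolt.
- hinge_2 (a joint): opening angle of cap 2, rad: 0 lying closed, up to 1.35; at 0.7 it is half open. Hinge line: along the rail's y, 36 mm behind the bolt's axis (rail x = +36 mm), 44.5 mm above the counter. The cap swings up on the front side, moves freely and falls shut when let go.
- handle_2 (a point): centre of the black cross bar (T-handle) at the front end of cap 2: 12 x 30 x 12 mm, 30 mm long along the rail's y, free to be pinched end to end from above, fingers closing along the rail's y (the bar may then turn between them). Closed, it lies 65 mm in front of the bolt's axis (15 mm in front of the rail), 54.5 mm above the counter, 101 mm in front of the hinge line and 10 mm above it.
- cap_2: yellow hinged cap 2 (0.15 kg): plate 5 mm thick, 50 mm wide, with a 37 x 36 mm window round the bolt head and a tongue 16 mm wide to the handle. Origin on its hinge line, in line with bolt 2; x away from the handle, y along the hinge, z up out of the plate.
- bolt_3 (a joint): how far bolt 3, right (rail y = -120 mm), has sunk, m: 0 at the start, up to 0.007. A tight bolt gives less than 1.5 mm under a tap; the loose one goes down 7 mm under a downward push of more than about 2.5 N and stays down when left alone.
- head_3 (a point): centre of the top face of bolt 3's hexagonal steel head (29 mm across, 16 mm high), 66 mm above the counter at the start; it stands out through the window of cap 3, its top 19 mm above the cap's plate. Moves down with the bolt.
- hinge_3 (a joint): opening angle of cap 3, rad: 0 lying closed, up to 1.35; at 0.7 it is half open. Hinge line: along the rail's y, 36 mm behind the bolt's axis (rail x = +36 mm), 44.5 mm above the counter. The cap swings up on the front side, moves freely and falls shut when let go.
- handle_3 (a point): centre of the black cross bar (T-handle) at the front end of cap 3: 12 x 30 x 12 mm, 30 mm long along the rail's y, free to be pinched end to end from above, fingers closing along the rail's y (the bar may then turn between them). Closed, it lies 65 mm in front of the bolt's axis (15 mm in front of the rail), 54.5 mm above the counter, 101 mm in front of the hinge line and 10 mm above it.
- cap_3: yellow hinged cap 3 (0.15 kg): plate 5 mm thick, 50 mm wide, with a 37 x 36 mm window round the bolt head and a tongue 16 mm wide to the handle. Origin on its hinge line, in line with bolt 3; x away from the handle, y along the hinge, z up out of the plate.
- blue_bin: open blue parts bin with fittings, 100 x 140 x 65 mm high, beyond the left end of the rail; origin centre of underside. Bystander.
- carton: white stock carton with a red band, 70 x 90 x 50 mm high, beyond the right end of the rail; origin centre of underside. Bystander.
- jar: jar with a red cap, 60 mm diameter, 75 mm high, behind the rail; origin centre of underside. Bystander.

How it is judged (in metres and radians):
On the way:
1. the loose bolt has been tapped and has sunk (value of joint any of bolt_1, bolt_2, bolt_3 above 0.004 m), for 0.1 s.
At the end, for the whole second after the job is handed in: the loose bolt is down (more than 4 mm), its cap is held open by more than 0.6 rad and still (under 0.15 rad/s), with the fingers touching that cap; the other two caps are closed (below 0.1 rad); bin, carton and jar are within 30 mm of where they stood (((value of joint bolt_1 above 0.004 m and value of joint hinge_1 above 0.6 rad and velocity of joint hinge_1 between -0.15 and 0.15 rad/s and contact force between the fingers and cap_1 above 0.2 N and value of joint each of hinge_2, hinge_3 below 0.1 rad) or (value of joint bolt_2 above 0.004 m and value of joint hinge_2 above 0.6 rad and velocity of joint hinge_2 between -0.15 and 0.15 rad/s and contact force between the fingers and cap_2 above 0.2 N and value of joint each of hinge_1, hinge_3 below 0.1 rad) or (value of joint bolt_3 above 0.004 m and value of joint hinge_3 above 0.6 rad and velocity of joint hinge_3 between -0.15 and 0.15 rad/s and contact force between the fingers and cap_3 above 0.2 N and value of joint each of hinge_1, hinge_2 below 0.1 rad)) and distance of each of blue_bin, carton, jar from where it was at the start of the episode below 0.03 m); the arm keeps its last pose, push and grip.
It fails at once if the cap of a bolt that has not sunk under a tap is opened (over 0.25 rad) ((value of joint hinge_1 above 0.25 rad and value of joint bolt_1 below 0.003 m) or (value of joint hinge_2 above 0.25 rad and value of joint bolt_2 below 0.003 m) or (value of joint hinge_3 above 0.25 rad and value of joint bolt_3 below 0.003 m)).
It fails at once if the bin, carton or jar is moved more than 30 mm (distance of any of blue_bin, carton, jar from where it was at the start of the episode above 0.03 m).
It also fails if it takes over 45 s, if anything falls off the work surface, if the arm or the gripper's body presses on something with over 40 N, if the wrist force passes 120 N, or if a joint passes its speed limit or range.

### The arm

A 7-joint arm with a two-finger parallel gripper is mounted at the origin on the work surface. World frame = base frame: x ahead of the robot, y to its left, z up, the work surface at z = 0. Lengths are in mm, angles in rad, forces in N, time in s.
With the tool pointing down it reaches from about 425 to 925 mm from the base axis. Payload 6.8 kg.
Tool frame: the origin (TCP) lies at the very end of the fingers, on their centre line; the grasp point (between the pads) lies 19 mm behind it; z points along the fingers, y is the direction in which the jaws open and shut (so a half turn about z gives the same grasp; the last joint's range is limited). The gripper opens to 88 mm and grips with 3 to 60 N. Pads are 20 mm wide; open, the fingers measure 115 mm over their backs; the gripper's body (75 mm by 178 mm) begins 61 mm behind the grasp point.
Start: joints at [-1.235, 0.477, 0.022, 1.555, -0.011, 1.109, -0.083], TCP at [289.826, 609.629, 222.664] pointing down, gripper open.
Joint ranges: [-2.96, 2.96], [-0.34, 2.1], [-1.41, 1.46], [0.24, 2.44], [-1.37, 4.51], [0.17, 1.92], [-2.96, 2.96]. Speed limits (rad/s): [2.39, 2.39, 3.14, 3.14, 3.14, 3.14, 3.14].

### API

Orientations are given as a rotation vector (axis times angle).
In Python, from plant import ctrl gives the robot as it stands. The module is installed in compiled form; this text tells all that it offers.
- The arm moves only by the tool jog_arm, never from a script. Its argument "moves" is a list of rows, each a list of 3 entries, a list of its own where there are three numbers: the shift along the tool's x, y, z in m, then the turn about the tool's z in rad, then the opening, from -1 (shut) to 1 (fully open), so that 0 is half open. A call has 1 to 20 rows; each row is the pose to reach, as a shift and turn from the pose commanded when the call began, along the tool's axes at that moment; what a row does not reach only later rows make up. A row lasts 1/12 s, in which the tool goes at most 41.7 mm and 7.16 degrees, less where a joint would pass 70% of its speed; a pose out of reach is approached as far as the arm can. A call with a gripper value outside its range is refused whole. The fingers move at their own pace and stop on an object; "grip_force" is the grip in N (left out, the last holds). Time passes only in rows, so rows that repeat a pose let the fingers close. It gives the time, the measured TCP pose, the force and the opening at its end, in the units of the state.
- ctrl.get_obs(): the state, without advancing time (a new reading comes with each control period).
- ctrl.grab_frame(name): name is "scene" or "top" or "wrist"; returns the picture (480x640x3 uint8, red, green, blue); there is no depth.
- ctrl.camera_info(name): a dict with "camera_matrix" (3x3 intrinsics, pixels), "world_to_cam" (4x4, takes a point from world to camera coordinates). Camera axes: x right, y up, looking along -z (the intrinsics and any distortion apply to the point x, -y, -z); pixel columns grow to the right and rows downward; lengths in mm; the calibration is good to about 2 mm. A picture is of the moment at which its call begins: read the wrist's pose just before it. camera_info takes no time and is no camera call; for the wrist camera it gives the pose at the moment of the call.
- ctrl.sign_off(): hands the job in, once; it reports no verdict.
Trained networks look in the newest picture that a camera, given by its name, has taken for a name from the list of things; names that differ only in an ending like _2 or _b are one class to them, and where a whole thing is asked for, a point or a joint stands for the part that bears it (a point fixed in the world has none). Each returns a list of dicts, best first, with "confidence" (0 to 1); they miss things now and then, are a little off and sometimes report something else, mostly with a low value. They report only what shows in the picture. A call takes as long as a camera call.
- ctrl.cut_out(camera, label): "pixels" (480x640 bool, what is visible of it) and "rect" ([centre column, centre row, width, height] in pixels, round what is visible of it).
The state is a dict: "clock": time; "joint_positions": joint angles; "qvel": joint speeds; "joint_torque": joint torques, N m; "eef_pos": TCP position; "tcp_rot": TCP orientation; "wrist_force": force on the tool from outside, world axes, zero at the start; "moment": the same for the moment, N m; "opening": opening from 0.0 (shut) to 1.0 (fully open).
Only numpy, scipy, OpenCV 4.12 (cv2) and the standard library are available. Lean on these libraries where they do the work, as an engineer would, in place of code of your own. Each camera call takes 0.05 s, during which the arm holds its last target.

## Working session

There is one attempt and no reset: what is moved stays moved. The work goes in short steps, Python scripts to look and compute and a tool call to move; the robot and the scene stay as the last step left them, time stands still between calls to the robot, and variables do not carry over. Pictures are saved under pics/ and viewed, and the job is handed in when it is done.

Besides the shell and the picture viewer there is one more tool, called as name(argument=value, ...) on one line, values as JSON. jog_arm: Moves the arm, as the interface text tells. Its arguments: {"type":"object","properties":{"moves":{"type":"array","items":{"type":"array"}},"grip_force":{"type":"number"}},"required":["moves"]}

```bash
mkdir -p pics; python3 - <<'E'
from plant import ctrl
import cv2
o=ctrl.get_obs()
for k in o: print(k,o[k])
for n in ("scene","top","wrist"):
    f=ctrl.grab_frame(n); cv2.imwrite(f"pics/{n}0.png",f[...,::-1])
    i=ctrl.camera_info(n); print(n,i)
E
```

```text
clock 0.0
joint_positions [-1.23512234  0.4777961   0.02234439  1.55643405 -0.01152398  1.10929934
 -0.08309839]
qvel [-0.00145485  0.00155833 -0.00096789 -0.00079411  0.00034108  0.00058867
 -0.00101078]
joint_torque [ 5.11135331e-04 -5.82830608e+01  1.53480012e+00 -2.72615737e+01
 -5.43356314e-02  1.66234479e-02  1.16879296e-04]
eef_pos [289.56451005 609.07207143 221.69184548]
tcp_rot [-6.91296497e-01 -3.06429669e+00  2.80560148e-03]
wrist_force [-0.01468684 -0.16637904  0.18147018]
moment [ 0.01334647 -0.00347036  0.0430533 ]
opening 1.0015610573498503
scene {'camera_matrix': array([[501.38476237,   0.        , 331.71432317],
       [  0.        , 501.38476237, 241.25176746],
       [  0.        ,   0.        ,   1.        ]]), 'world_to_cam': array([[-6.55147139e-01,  7.55493978e-01,  3.32801085e-03,
         3.82380605e+02],
       [-5.73464678e-01, -5.00153646e-01,  6.48833255e-01,
         3.30087099e+02],
       [ 4.91854133e-01,  4.23172754e-01,  7.60923342e-01,
        -1.38867051e+03],
       [ 0.00000000e+00,  0.00000000e+00,  0.00000000e+00,
         1.00000000e+00]])}
t
[... 370 characters left out ...]
-8.75423190e-02,  2.07777369e-02,  9.95944089e-01,
        -1.03141128e+03],
       [ 0.00000000e+00,  0.00000000e+00,  0.00000000e+00,
         1.00000000e+00]])}
wrist {'camera_matrix': array([[382.89602102,   0.        , 320.46787319],
       [  0.        , 382.89602102, 237.16497114],
       [  0.        ,   0.        ,   1.        ]]), 'world_to_cam': array([[ 4.28708167e-01,  9.03441478e-01, -1.67429533e-03,
        -6.74369487e+02],
       [-8.70853741e-01,  4.12749692e-01, -2.66929680e-01,
         3.39692334e+01],
       [-2.40464280e-01,  1.15893000e-01,  9.63714554e-01,
        -3.90981369e+02],
       [ 0.00000000e+00,  0.00000000e+00,  0.00000000e+00,
         1.00000000e+00]])}
```

View pics/top0.png

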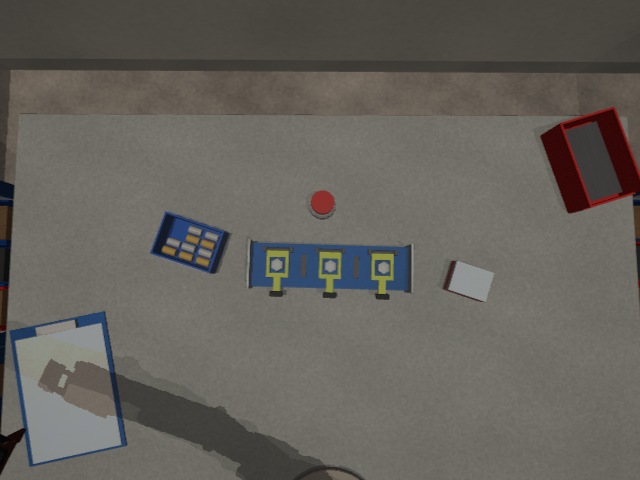

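View pics/scene0.png

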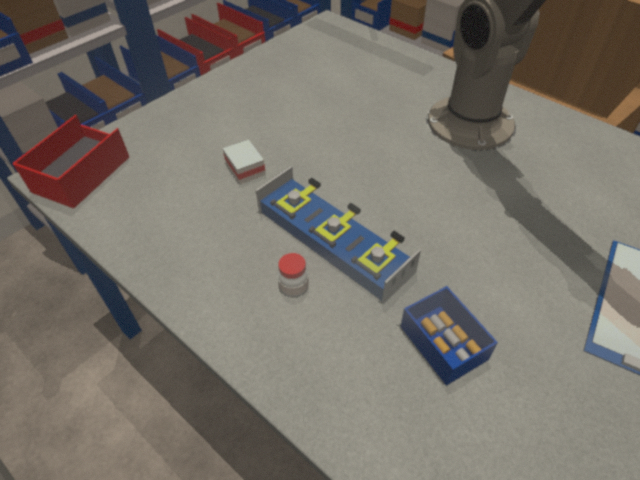

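Top view: the rail lies nearly along y, with heads at about (277,264), (330,266), (384,268) and handles at about (277,293), (330,294), (382,296). The bin is on the left, the carton on the right and the jar behind. I'll localise the parts with the networks next.

```bash
cat > h.py <<'E'
from plant import ctrl
import numpy as np, cv2
from scipy.spatial.transform import Rotation as R
def ray(cam,px,info=None):
    i=info or ctrl.camera_info(cam); K=i["camera_matrix"]; T=i["world_to_cam"]
    d=np.linalg.inv(K)@np.array([px[0],px[1],1.]); d=np.array([d[0],-d[1],-d[2]])
    Rm=T[:3,:3]; return -Rm.T@T[:3,3], Rm.T@d
def atz(cam,px,z,info=None):
    o,d=ray(cam,px,info); return o+d*(z-o[2])/d[2]
def proj(cam,P,info=None):
    i=info or ctrl.camera_info(cam); T=i["world_to_cam"]
    c=(T[:3,:3]@np.asarray(P,float).T).T+T[:3,3]
    q=(i["camera_matrix"]@np.c_[c[:,0],-c[:,1],-c[:,2]].T).T
    return q[:,:2]/q[:,2:]
E
python3 - <<'E'
from h import *
for cam in ("top","scene"):
    ctrl.grab_frame(cam)
    for l,z in (("head_1",58),("handle_1",54.5),("cap_1",47),("rail",30),("jar",37),("blue_bin",30),("carton",25)):
        for d in ctrl.cut_out(cam,l):
            ys,xs=np.nonzero(d["pixels"]); c=(xs.mean()+.5,ys.mean()+.5)
            print(cam,l,round(d["confidence"],2),np.round(d["rect"],1),np.round(c,1),len(xs),np.round(atz(cam,c,z),1))
E
```

```text
top head_1 0.64 [469.6 280.1  53.8  37.7] [468.7 281.2] 1447 [ 540.8 -318.6   58. ]
top head_1 0.52 [383.6 267.1  10.3  13.1] [383.6 268.1] 106 [ 571.1 -125.7   58. ]
top head_1 0.41 [277.  263.6  12.6  14.1] [277.2 264.8] 89 [579.2 114.8  58. ]
top head_1 0.41 [328.3 265.1   7.4  13.2] [330.5 265.7] 95 [576.8  -5.4  58. ]
top handle_1 0.75 [381.3 275.1  20.6  52.9] [382.9 273.5] 563 [ 558.8 -124.3   54.5]
top handle_1 0.71 [332.5 273.6  24.3  50.4] [330.2 270.5] 610 [566.2  -4.9  54.5]
top handle_1 0.67 [276.8 273.6  29.5  47.3] [277.2 269.4] 593 [569.1 115.   54.5]
top cap_1 0.86 [382.6 276.5  29.5  51.2] [383.  272.2] 515 [ 562.  -125.9   47. ]
top cap_1 0.84 [277.1 271.1  19.3  53.1] [277.8 268.3] 594 [571.6 114.3  47. ]
top cap_1 0.72 [329.8 273.4  21.8  48.6] [330.2 270.3] 610 [566.6  -5.1  47. ]
top rail 0.78 [328.1 269.4 168.9  58.9] [330.7 267.9] 7693 [572.5  -7.1  30. ]
top jar 0.62 [323.7 206.8  28.   27.7] [322.7 205. ] 558 [719.  11.  37.]
top blue_bin 0.78 [190.6 242.4  77.2  67.9] [190.4 243.2] 3050 [630.6 317.8  30. ]
top blue_bin 0.45 [331.  273.1  20.   47.2] [330.7
[... 838 characters left out ...]
298.5 198. ] 482 [ 562.1 -117.7   47. ]
scene cap_1 0.64 [336.4 222.8  47.5  39.3] [337.5 225.4] 556 [567.7   2.4  47. ]
scene rail 0.68 [337.  234.8 168.  140.1] [337.  235.6] 8921 [578.8  10.8  30. ]
scene rail 0.25 [297.6 196.1  44.8  38.1] [297.5 199.1] 466 [ 554.1 -129.4   30. ]
scene jar 0.88 [293.1 275.8  31.5  44.6] [292.9 275.4] 1157 [721.4  16.9  37. ]
scene jar 0.69 [299.5 197.5  45.6  36. ] [298.6 198.2] 497 [ 555.4 -124.3   37. ]
scene blue_bin 0.86 [450.  334.3  97.7 101. ] [447.3 335.2] 5475 [630.2 321.1  30. ]
scene blue_bin 0.34 [376.9 253.7  14.4  14.8] [377.2 254.7] 162 [564.  108.2  30. ]
scene carton 0.8 [241.8 161.1  38.3  45.2] [244.4 161.9] 1273 [ 542.4 -321.4   25. ]
```

```bash
cat >> h.py <<'E'
def togo(target,yaw,obs=None):
    """target TCP (mm), yaw of the tool y axis in world -> (shift m in tool axes, turn)"""
    o=obs or ctrl.get_obs(); Rm=R.from_rotvec(o["tcp_rot"]).as_matrix()
    s=Rm.T@(np.asarray(target)-o["eef_pos"])/1000
    a=np.arctan2(Rm[1,1],Rm[0,1]); t=-(yaw-a); t=(t+np.pi/2)%np.pi-np.pi/2
    return np.round(s,4),round(t,4),np.round(Rm,3)
E
python3 - <<'E'
from h import *
o=ctrl.get_obs(); Rm=R.from_rotvec(o["tcp_rot"]).as_matrix()
T=ctrl.camera_info("wrist")["world_to_cam"]; c=-T[:3,:3].T@T[:3,3]
print(Rm.T@(c-o["eef_pos"]), Rm.T@(-T[2,:3]))
print(togo([540,-3,230],np.pi/2-.034))
E
```

```text
[  72.09821838    0.17924448 -162.79527547] [-2.66835792e-01 -1.56246921e-04  9.63741997e-01]
(array([-0.489 , -0.4459, -0.0073]), np.float64(-0.4098), array([[-0.903,  0.429,  0.   ],
       [ 0.429,  0.903,  0.   ],
       [ 0.   ,  0.   , -1.   ]]))
```

jog_arm(moves=[[[-0.489,-0.446,-0.007],-0.41,-1],[[-0.489,-0.446,-0.007],-0.41,-1],[[-0.489,-0.446,-0.007],-0.41,-1],[[-0.489,-0.446,-0.007],-0.41,-1],[[-0.489,-0.446,-0.007],-0.41,-1],[[-0.489,-0.446,-0.007],-0.41,-1],[[-0.489,-0.446,-0.007],-0.41,-1],[[-0.489,-0.446,-0.007],-0.41,-1],[[-0.489,-0.446,-0.007],-0.41,-1],[[-0.489,-0.446,-0.007],-0.41,-1],[[-0.489,-0.446,-0.007],-0.41,-1],[[-0.489,-0.446,-0.007],-0.41,-1],[[-0.489,-0.446,-0.007],-0.41,-1],[[-0.489,-0.446,-0.007],-0.41,-1],[[-0.489,-0.446,-0.007],-0.41,-1],[[-0.489,-0.446,-0.007],-0.41,-1],[[-0.489,-0.446,-0.007],-0.41,-1],[[-0.489,-0.446,-0.007],-0.41,-1],[[-0.489,-0.446,-0.007],-0.41,-1]], grip_force=20)

```text
clock: 2.53
eef_pos: [539.8, -2.4, 229.6]
tcp_rot: [-0.053, -3.141, -0.001]
wrist_force: [1.0, -0.2, -0.7]
opening: 0.003
```

```bash
python3 - <<'E'
from h import *
o=ctrl.get_obs(); print(o["clock"],o["eef_pos"],o["tcp_rot"],o["wrist_force"],np.abs(o["qvel"]).max())
i=ctrl.camera_info("wrist")
f=ctrl.grab_frame("wrist"); cv2.imwrite("pics/w1.png",f[...,::-1]); np.save("w1.npy",f); np.savez("w1i.npz",**i)
for l,z in (("head_1",66),("handle_1",54.5),("cap_1",47),("rail",30)):
    for d in ctrl.cut_out("wrist",l):
        ys,xs=np.nonzero(d["pixels"]); c=(xs.mean()+.5,ys.mean()+.5)
        print(l,round(d["confidence"],2),np.round(d["rect"],1),np.round(c,1),len(xs),np.round(atz("wrist",c,z,i),1))
E
```

```text
2.5333 [539.75242288  -2.43536908 229.55477018] [-5.28610369e-02 -3.14082249e+00 -8.65283604e-04] [ 1.04965785 -0.24172515 -0.67951316] 0.023982779537247777
head_1 0.63 [321.2 254.4  25.5  30.5] [321.2 255.1] 737 [574.5  -3.1  66. ]
head_1 0.55 [192.3 257.9  33.7  32.3] [190.6 255.2] 772 [ 570.8 -120.    66. ]
handle_1 0.9 [193.8 235.8  55.3 117.1] [193.2 237.9] 3525 [ 557.9 -119.7   54.5]
handle_1 0.84 [449.3 233.2  58.6 113.3] [449.8 237.2] 3455 [565.  115.2  54.5]
handle_1 0.7 [321.6 235.1  53.5 113.3] [321.2 228.1] 2794 [552.5  -2.3  54.5]
handle_1 0.18 [320.5 406.7   4.3  20.4] [321.  405.3] 114 [742.7  -8.6  54.5]
cap_1 0.93 [318.4 233.8  58.1 109.7] [321.2 228.6] 2767 [554.9  -2.3  47. ]
cap_1 0.74 [194.7 233.3  57.8 114.6] [193.3 237.5] 3428 [ 559.6 -122.3   47. ]
cap_1 0.56 [447.4 233.5  58.6 113.7] [449.  237.7] 3347 [567.6 117.   47. ]
rail 0.61 [320.  247.8 444.  143.6] [321.1 241.7] 46490 [572.5  -3.   30. ]
```

View pics/w1.png

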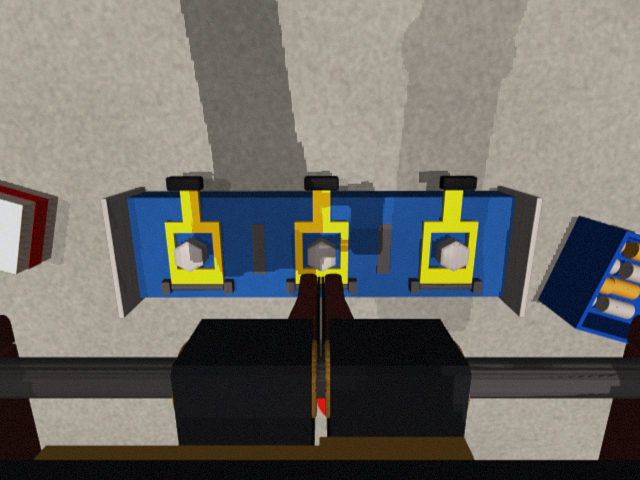

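```bash
cat > ov.py <<'E'
from h import *
def model(x,y,yaw):
    c,s=np.cos(yaw),np.sin(yaw)
    W=lambda P:np.c_[x+c*P[:,0]-s*P[:,1],y+s*P[:,0]+c*P[:,1],P[:,2]]
    out=[]
    rect=lambda cx,cy,hx,hy,z:np.array([[cx-hx,cy-hy,z],[cx+hx,cy-hy,z],[cx+hx,cy+hy,z],[cx-hx,cy+hy,z]],float)
    out.append(W(rect(0,0,50,180,40)))
    for b in (120,0,-120):
        out.append(W(rect(-65,b,6,15,60.5)))
        a=np.arange(6)*np.pi/3
        out.append(W(np.c_[14.5*np.cos(a),b+14.5*np.sin(a),66+0*a]))
        out.append(W(rect(0,b,18,18,47)))
    return out
def draw(f,cam,info,pose,name,crop=None,k=2):
    g=cv2.resize(f[...,::-1],None,fx=k,fy=k,interpolation=cv2.INTER_CUBIC)
    for P in model(*pose):
        q=(proj(cam,P,info)*k).round().astype(int); cv2.polylines(g,[q],True,(255,0,255),1)
    if crop: g=g[crop[1]:crop[3],crop[0]:crop[2]]
    cv2.imwrite(name,g)
E
python3 - <<'E'
from ov import *
i=dict(np.load("w1i.npz")); f=np.load("w1.npy")
draw(f,"wrist",i,(573.5,-3,-.034),"pics/ov1.png",(240,320,1040,660))
E
```

```text
(no output)
```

View pics/ov1.png

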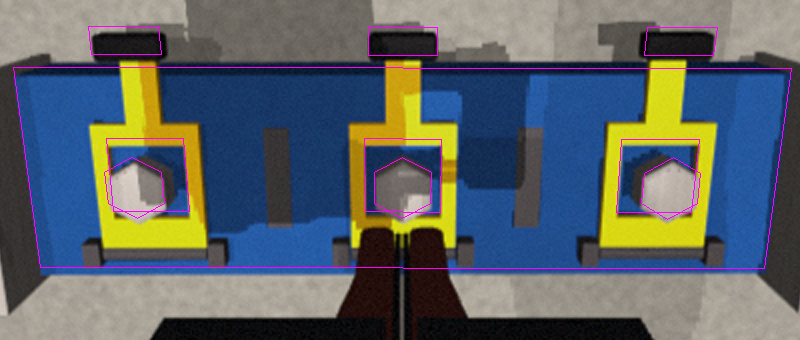

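```bash
python3 - <<'E'
from h import *
for t in ([576,-3,80],[580,117,80],[572,-123,80]): print(togo(t,np.pi/2-.034))
E
```

```text
(array([-0.0364, -0.0002,  0.1496]), np.float64(0.0026), array([[-1.   ,  0.031, -0.   ],
       [ 0.031,  1.   ,  0.   ],
       [ 0.   ,  0.   , -1.   ]]))
(array([-0.0366,  0.1198,  0.1497]), np.float64(0.0026), array([[-1.   ,  0.031, -0.   ],
       [ 0.031,  1.   ,  0.   ],
       [ 0.   ,  0.   , -1.   ]]))
(array([-0.0361, -0.1203,  0.1496]), np.float64(0.0026), array([[-1.   ,  0.031, -0.   ],
       [ 0.031,  1.   ,  0.   ],
       [ 0.   ,  0.   , -1.   ]]))
```

jog_arm(moves=[[[-0.036,0,0.04],0,-1],[[-0.036,0,0.08],0,-1],[[-0.036,0,0.12],0,-1],[[-0.036,0,0.145],0,-1],[[-0.036,0,0.152],0,-1],[[-0.036,0,0.156],0,-1],[[-0.036,0,0.16],0,-1],[[-0.036,0,0.162],0,-1],[[-0.036,0,0.164],0,-1],[[-0.036,0,0.166],0,-1],[[-0.036,0,0.166],0,-1],[[-0.036,0,0.166],0,-1]])

```text
clock: 3.78
eef_pos: [577.3, -4.2, 65.9]
tcp_rot: [0.053, 3.138, 0.001]
wrist_force: [-2.1, 0.3, 7.8]
opening: 0.004
```

jog_arm(moves=[[[0,0,0.002],0,-1],[[0,0,0.002],0,-1]])

```text
clock: 3.95
eef_pos: [577.5, -4.2, 65.7]
tcp_rot: [0.054, 3.138, 0.002]
wrist_force: [-7.8, 0.8, 24.9]
opening: 0.009
```

Bolt 2 is tight: it held z = 65.7 mm under 25 N. Next is bolt 1: up, across, down.

jog_arm(moves=[[[0,0,-0.02],0,-1],[[0,0,-0.028],0,-1],[[0,0.04,-0.028],0,-1],[[0,0.08,-0.028],0,-1],[[0,0.12,-0.028],0,-1],[[0,0.12,-0.02],0,-1],[[0,0.12,-0.012],0,-1],[[0,0.12,-0.007],0,-1],[[0,0.12,-0.004],0,-1],[[0,0.12,-0.002],0,-1],[[0,0.12,0],0,-1],[[0,0.12,0],0,-1]])

```text
clock: 4.95
eef_pos: [580.0, 114.0, 65.5]
tcp_rot: [-0.058, -3.14, -0.002]
wrist_force: [-13.8, -0.4, 36.5]
opening: 0.005
```

Bolt 1 is tight too: z = 65.5 mm at 36 N. Now bolt 3.

jog_arm(moves=[[[0,0,-0.02],0,-1],[[0,0,-0.03],0,-1],[[0,-0.04,-0.03],0,-1],[[0,-0.08,-0.03],0,-1],[[0,-0.12,-0.03],0,-1],[[0,-0.16,-0.03],0,-1],[[0,-0.2,-0.03],0,-1],[[0,-0.238,-0.03],0,-1],[[0,-0.238,-0.022],0,-1],[[0,-0.238,-0.015],0,-1],[[0,-0.238,-0.01],0,-1],[[0,-0.238,-0.007],0,-1],[[0,-0.238,-0.005],0,-1],[[0,-0.238,-0.003],0,-1],[[0,-0.238,-0.003],0,-1]])

```text
clock: 6.2
eef_pos: [572.0, -121.0, 64.3]
tcp_rot: [-0.05, -3.141, -0.001]
wrist_force: [-0.1, -0.4, 0.2]
opening: 0.006
```

jog_arm(moves=[[[0,0,0.002],0,-1],[[0,0,0.004],0,-1],[[0,0,0.006],0,-1],[[0,0,0.008],0,-1],[[0,0,0.008],0,-1]])

```text
clock: 6.62
eef_pos: [572.7, -121.7, 59.2]
tcp_rot: [0.053, 3.14, 0.002]
wrist_force: [-7.6, 3.5, 24.5]
opening: 0.006
```

Bolt 3 sank to z = 59.2 mm, so it is the loose one. I'll lift, move back above handle 3, open the fingers and check.

jog_arm(moves=[[[0,0,-0.03],0,-1],[[0,0,-0.06],0,-1],[[0.03,0,-0.065],0,0.3],[[0.066,0,-0.065],0,0.3],[[0.066,0,-0.065],0,0.3],[[0.066,0,-0.065],0,0.3],[[0.066,0,-0.065],0,0.3]])

```text
clock: 7.2
eef_pos: [506.8, -120.1, 121.9]
tcp_rot: [0.053, 3.14, -0.0]
wrist_force: [0.4, -0.4, 0.3]
opening: 0.344
```

```bash
python3 - <<'E'
from ov import *
o=ctrl.get_obs(); print(o["clock"],o["eef_pos"],o["tcp_rot"],o["wrist_force"],o["opening"])
i=ctrl.camera_info("wrist"); f=ctrl.grab_frame("wrist"); np.save("w2.npy",f); np.savez("w2i.npz",**i)
draw(f,"wrist",i,(576,-3,-.034),"pics/ov2.png",None,1)
it=ctrl.camera_info("top"); ft=ctrl.grab_frame("top")
draw(ft,"top",it,(576,-3,-.034),"pics/ov3.png",(900,850,1700,1250),4)
P=model(576,-3,-.034); print("handle3",P[7].mean(0)); print(togo([P[7].mean(0)[0],P[7].mean(0)[1],100],np.pi/2-.034))
E
```

```text
7.2 [ 506.79385851 -120.14267477  121.94860572] [ 5.30821835e-02  3.13966547e+00 -1.78967959e-04] [ 0.44075429 -0.43287939  0.31632225] 0.34433043492493626
handle3 [ 506.95835242 -120.72107245   60.5       ]
(array([ 0.0004, -0.0007,  0.0218]), np.float64(0.0006), array([[-0.999,  0.033,  0.001],
       [ 0.033,  0.999, -0.   ],
       [-0.001, -0.   , -1.   ]]))
```

View pics/ov2.png

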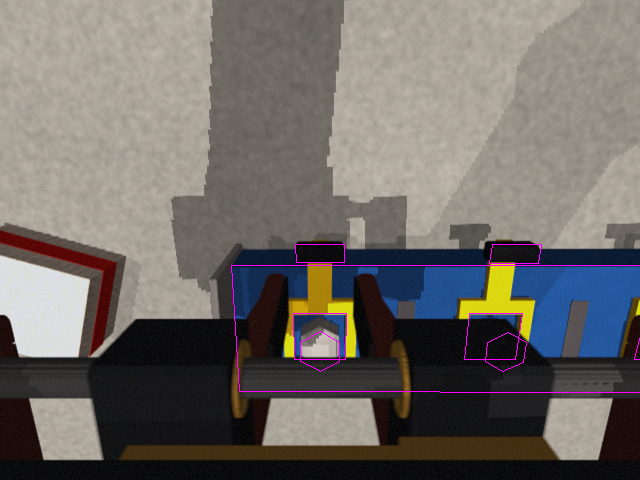

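View pics/ov3.png

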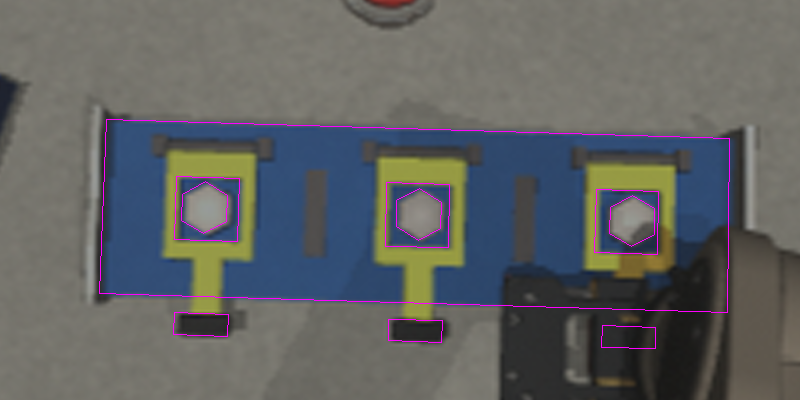

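The pose model fits both pictures. The handle 3 outline lies on its bar at about (320,252) in the wrist view, and heads 1 and 2 match in the top view. I'll let the fingers finish opening, then descend.

jog_arm(moves=[[[0.001,-0.001,0],0,0.3],[[0.001,-0.001,0],0,0.3],[[0.001,-0.001,0.02],0,0.3],[[0.001,-0.001,0.04],0,0.3],[[0.001,-0.001,0.055],0,0.3],[[0.001,-0.001,0.065],0,0.3],[[0.001,-0.001,0.075],0,0.3],[[0.001,-0.001,0.084],0,0.3],[[0.001,-0.001,0.084],0,0.3]])

```text
clock: 8.05
eef_pos: [504.2, -120.9, 36.2]
tcp_rot: [-0.053, -3.139, -0.0]
wrist_force: [-0.3, 0.6, 0.1]
opening: 0.65
```

jog_arm(moves=[[[-0.001,0,0],0,-1],[[-0.001,0,0],0,-1],[[-0.001,0,0],0,-1],[[-0.001,0,0],0,-1],[[-0.001,0,0],0,-1],[[-0.001,0,0],0,-1]], grip_force=20)

```text
clock: 8.55
eef_pos: [506.3, -121.0, 38.1]
tcp_rot: [0.053, 3.14, 0.0]
wrist_force: [-0.7, 0.9, 3.3]
opening: 0.342
```

```bash
python3 - <<'E'
from h import *
o=ctrl.get_obs(); print(o["clock"],o["eef_pos"],o["wrist_force"],o["opening"]*88)
f=ctrl.grab_frame("wrist"); cv2.imwrite("pics/w3.png",f[...,::-1])
p0=np.arctan2(10,101)
for t in np.arange(0,1.01,.1):
    a=p0+t; print(round(t,2),np.round([101-101.49*np.cos(a),101.49*np.sin(a)-10],1))
E
```

```text
8.55 [ 506.32254543 -120.99684259   38.12550674] [-0.65402833  0.86183541  3.34006974] 30.086077920059502
0.0 [ 0. -0.]
0.1 [ 1.5 10. ]
0.2 [ 4.  19.9]
0.3 [ 7.5 29.4]
0.4 [11.9 38.5]
0.5 [17.2 47.2]
0.6 [23.3 55.3]
0.7 [30.2 62.7]
0.8 [37.8 69.4]
0.9 [46.1 75.3]
1.0 [54.8 80.4]
```

View pics/w3.png

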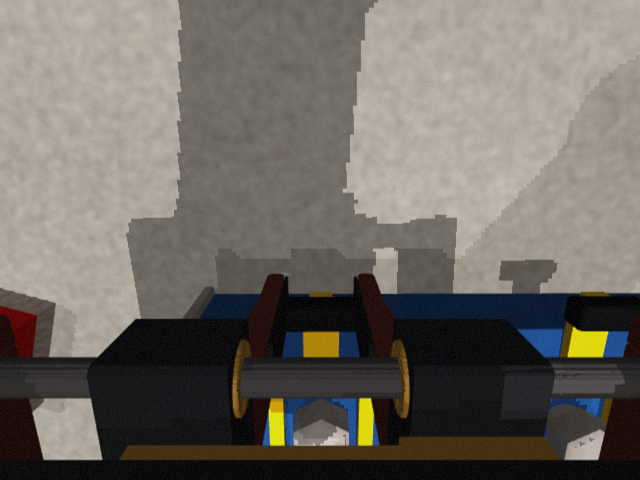

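The opening of 30.1 mm matches the bar length, so the handle is held. Lifting along the arc.

jog_arm(moves=[[[-0.001,0,-0.005],0,-1],[[-0.0015,0,-0.01],0,-1],[[-0.0025,0,-0.015],0,-1],[[-0.004,0,-0.02],0,-1],[[-0.0055,0,-0.025],0,-1],[[-0.0075,0,-0.0295],0,-1],[[-0.0095,0,-0.034],0,-1],[[-0.012,0,-0.0385],0,-1],[[-0.0145,0,-0.043],0,-1],[[-0.017,0,-0.047],0,-1],[[-0.02,0,-0.051],0,-1],[[-0.0235,0,-0.0555],0,-1],[[-0.0265,0,-0.059],0,-1],[[-0.03,0,-0.0625],0,-1],[[-0.034,0,-0.066],0,-1],[[-0.038,0,-0.0695],0,-1],[[-0.042,0,-0.0725],0,-1],[[-0.046,0,-0.0755],0,-1],[[-0.046,0,-0.0755],0,-1],[[-0.046,0,-0.0755],0,-1]])

```text
clock: 10.27
eef_pos: [552.5, -122.5, 113.4]
tcp_rot: [0.053, 3.14, 0.0]
wrist_force: [-1.6, 1.6, 1.5]
opening: 0.341
```

```bash
python3 - <<'E'
from ov import *
o=ctrl.get_obs(); print(o["clock"],o["eef_pos"],o["wrist_force"],o["opening"]*88,np.abs(o["qvel"]).max())
f=ctrl.grab_frame("wrist"); cv2.imwrite("pics/w4.png",f[...,::-1])
f=ctrl.grab_frame("scene"); cv2.imwrite("pics/s4.png",cv2.resize(f[120:320,200:460,::-1],None,fx=3,fy=3,interpolation=cv2.INTER_CUBIC))
o=ctrl.get_obs(); print(o["clock"],o["eef_pos"],o["wrist_force"],o["opening"]*88,np.abs(o["qvel"]).max())
# angle from handle location (19 mm above TCP)
p=o["eef_pos"]; fwd=p[0]-506.9+0; print("theta",np.arctan2(p[2]+18-44.5,101-fwd)-np.arctan2(10,101))
E
```

```text
10.2667 [ 552.48129859 -122.4844778   113.41040844] [-1.62146487  1.59996545  1.45780971] 29.999031392704882 0.01098601810549248
10.3667 [ 552.23117455 -122.45375548  113.24070229] [-0.72570219  2.25542543  0.90187644] 30.074156874148624 0.0028895403487459205
theta 0.9015300431026527
```

View pics/w4.png

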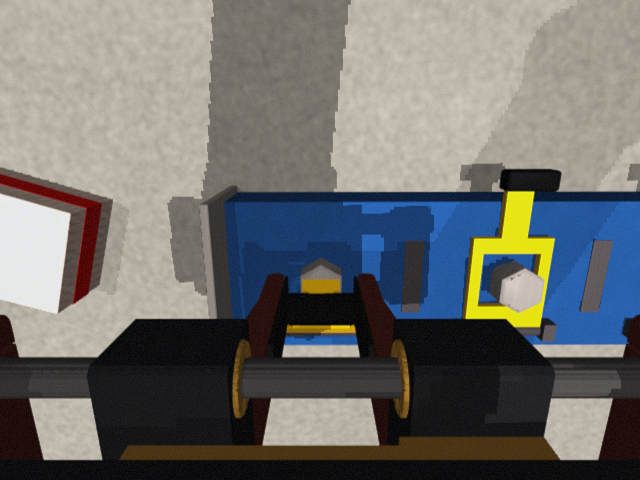

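View pics/s4.png

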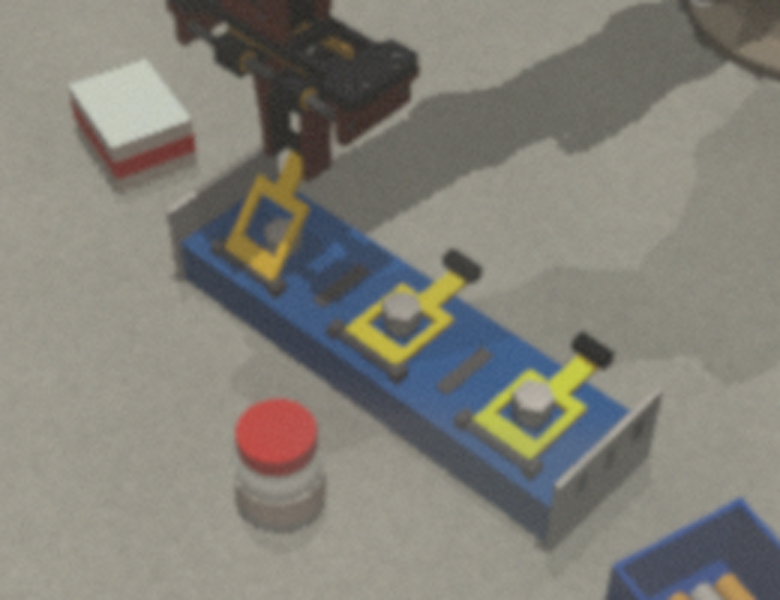

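The scene view shows cap 3 held up by its handle at about (290,165), caps 1 and 2 closed, and the jar, carton and bin in place. I'll let it settle briefly and then hand in.

jog_arm(moves=[[[0,0,0],0,-1],[[0,0,0],0,-1],[[0,0,0],0,-1],[[0,0,0],0,-1]])

```text
clock: 10.7
eef_pos: [552.1, -122.5, 113.2]
tcp_rot: [0.053, 3.141, 0.0]
wrist_force: [-1.1, 3.0, 0.2]
opening: 0.34
```

```bash
python3 - <<'E'
from h import *
o=ctrl.get_obs(); print(o["clock"],o["eef_pos"],o["opening"]*88,np.abs(o["qvel"]).max())
print(ctrl.sign_off())
E
```

```text
10.7 [ 552.05795299 -122.46378264  113.16360147] 29.93528966975696 0.0019636926389869293
the job is handed in; nothing more can be done
None
```

Bolt 3 (the right one) was the loose bolt. It is left down, and I handed in at 10.7 s with its cap held open by the handle.

- **Taps:** bolts 2 and 1 held at 65.7 and 65.5 mm under 25 N and 36 N. Bolt 3 sank to 59.2 mm, about 6.8 mm down. The bolt 1 push was harder than I intended.
- **Cap 3:** I pinched the handle end to end and lifted it along its arc. From the tool position, the cap is open about 0.9 rad. The finger opening of 29.9 mm matches the 30 mm bar, and the arm was nearly still (joint speeds under 0.002 rad/s).
- **Rest of the scene:** by eye in the last scene picture, caps 1 and 2 are closed and the jar, carton and bin look to be where they stood; I did not re-measure them.

No check failed. The top and scene cameras disagreed by about 5 mm in y on the first head positions; the closer wrist view and an overlay of the rail model settled it.

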